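# Hot filter disc on the lifter into the cooling stand

### The job

The steel filter disc on the flat lifter is hot: take the lifter by its handle, carry the disc level to the cooling stand and slide it under the wire clip to the stop, pressing it home there for a moment with a firm but gentle push. Then lower the blade to leave the disc on the rails under the clip, draw the lifter back out and lay it on its rest. Don't touch the disc with the gripper, force anything or disturb the other things.

Things in the scene. Friction and masses are not known exactly. Their poses are not given: they have to be found in the camera images.
- lifter: flat lifter, 300 g, loose. Origin on its flat underside, below the grip point; +x along it to the blade tip, z up. Wooden handle 18 mm wide (y), 22 mm high (z 0 to 22), x -75 to +45 mm. Steel blade 26 mm wide, 4 mm thick (z 0 to 4), out to x = 165 mm. A cross lip on the blade (x 104 to 108 mm, top at z = 9 mm) stands behind the disc and pushes it forward; nothing holds it in front or sideways.
- lifter_grip (a point): where to grip the lifter: middle of the handle's height, 11 mm above the lifter's origin; axes as the lifter's, fingers close along y. The rest's posts stand at x = -61 to -49 and 74 to 86 mm; between them the handle is free. On its rest the lifter's underside is 45 mm above the counter.
- lifter_carry (a point): point on the top face of the blade, 140 mm ahead of the lifter's origin and 4 mm up, where the disc's centre lies when its edge is 2 mm from the lip.
- disc: round perforated steel filter disc, 60 mm diameter, 5 mm thick, about 100 g, loose, lying flat on the blade in front of the lip at the start. Origin at the centre of its underside, z up.
- rest: fixed wooden rest of the lifter: foot 170 x 64 x 8 mm, two notched posts with seats 45 mm above the counter; the horns of the notches rise 9 mm over the seats and leave the lifter about 5 mm of play on each side. Origin on the counter under rest_seat, +x the way the blade points, z up.
- rest_seat (a point): point on the rest, 45 mm up, where the lifter's origin belongs when it lies on the rest.
- stand: fixed cooling stand, foot 118 x 96 x 8 mm, x -52 to +66; origin on the counter, z up. The disc enters along +x from the open side. Two rails (tops 60 mm up, x -45 to +47 mm) with a 36 mm wide slot between them, open down to the foot (8 mm up), for the blade. Side guides 10 mm high on the rails, 68 mm apart, wider at the entry. Highest part 88 mm.
- stand_seat (a point): middle of the slot, level with the rail tops: 60 mm above the stand's origin, axes as the stand's. The stop in the slot is clamped at a setting that differs each time and is not measured: feel it. Against it the disc's centre is at x = -17 to +5 mm. Pressing home: hold 6 N or more on the stop for 0.3 s, about 10 N is right; over 20 N on the stand is too much.
- clip (a joint): angle of the wire clip, rad: 0 empty, about 0.05 over the disc on the rails. Hinged above the stop, it reaches back over the slot; lowest near x = 0 (stand's frame), 62 mm up when empty; turned-up nose at x = -36 mm, 74 to 78 mm up. It presses with only 1 to 2 N and rides up over a disc pushed under it along the rails; that push takes a few N.
- sugar: bystander: glass dish of lump sugar, 74 mm wide, 30 mm high; origin under its centre.
- shaker: bystander: salt shaker with steel cap, 39 mm wide, 76 mm high; origin under its centre.
- dish: bystander: small plain dish, 83 mm wide, 27 mm high; origin under its centre.
- spoon: bystander: small white tasting spoon, 79 mm long; origin under its centre.
- cup: bystander: small white coffee cup, 76 x 94 mm, 62 mm high; origin under its centre.
Not all that is in view belongs to the job. Of the things shaped like the disc, the steel one is meant.

How it is judged:
By the outcome, as a careful person would: the job done as asked, in the order asked, and still so for the second after the job is handed in, with the robot touching nothing.
It also fails if it takes over 72 s, if anything falls off the work surface, if the arm or the gripper's body presses on something with over 40 N, if the wrist force passes 120 N, or if a joint passes its speed limit or range.

### The arm

A 6-joint arm with a two-finger parallel gripper is mounted at the origin on a cart in front of the work surface, level with it; the furniture and walls round the work are solid. World frame = base frame: x ahead of the robot, y to its left, z up, the work surface at z = 0. Lengths are in mm, angles in rad, forces in N, time in s.
With the tool pointing down it reaches from about 400 to 925 mm from the base axis. Payload 12.5 kg.
Tool frame: the origin (TCP) lies midway between the tips of the shut fingers; the grasp point (between the pads) lies 19 mm behind it; z points along the fingers, y is the line along which they close (so a half turn about z gives the same grasp; the last joint's range is limited). The gripper opens to 95 mm and grips with 3 to 60 N. Pads are 20 mm wide; open, the fingers measure 119 mm over their backs; the gripper's body (75 mm by 180 mm) begins 59 mm behind the grasp point.
Start: joints at [1.099, 0.491, 1.559, -0, 1.092, -0.106], TCP at [223.545, 583.673, 214.661] pointing down, gripper open.
Joint ranges: [-3.1, 3.1], [-0.84, 2.19], [0.05, 2.79], [-1.13, 4.28], [0.06, 2.93], [-2.69, 2.69]. Speed limits (rad/s): [2.22, 2.22, 2.79, 3.14, 3.14, 3.14].

### API

Orientations are given as [roll, pitch, yaw] about the fixed x, y, z axes, in that order (R = Rz(yaw) Ry(pitch) Rx(roll)).
In Python, from cell import env gives the robot as it stands.
- The arm moves only by the tool arm_command, never from a script. Its argument "targets" is a list of rows, each a list of 5 numbers: the shift along the tool's x, y, z in mm, then the turn about the tool's z in degrees, then the opening, from 0 (shut) to 1 (fully open). In form: [[tx, ty, tz, roll, fingers], ...]. A call has 1 to 5 rows; each row is the pose to reach, as a shift and turn from the pose commanded when the call began, along the tool's axes at that moment; what a row does not reach only later rows make up. A row lasts 1/10 s, in which the tool goes at most 50 mm and 8.59 degrees, less where a joint would pass 70% of its speed; a pose out of reach is approached as far as the arm can. A call with a gripper value outside its range is refused whole. The fingers move at their own pace and stop on an object; the grip force is fixed at half the most. Time passes only in rows, so rows that repeat a pose let the fingers close. It gives the time, the measured TCP pose, the force, the opening and the grip force at its end, in the units of the state.
- env.state(): the state, without advancing time (a new reading comes with each control period).
- env.read_camera(name): name is "scene" or "top" or "wrist"; returns a dict with "frame" (420x560x3 uint8, red, green, blue), "vertical_fov" (degrees; the focal length in pixels is half the picture's height over the tangent of half this angle, whatever the lens; pixels are square), "cx", "cy" (the principal point, pixels), "world_from_camera" (4x4, takes a point from camera to world coordinates); the wrist camera has in their place "hand_eye" (4x4, takes a point from camera to tool coordinates, whose origin is the TCP and whose axes are the flange's). Camera axes: x right, y down, z forward; pixel columns grow to the right and rows downward; lengths in mm; the calibration is good to about 2 mm. The wrist camera is an equidistant fisheye: a pixel r from the principal point sees the ray r / f radians off the axis. A picture is of the moment at which its call begins: read the wrist's pose just before it. There is no depth.
- env.job_done(): hands the job in; it is judged then, once.
The state is a dict: "t": time; "joints": joint angles; "qvel": joint speeds; "tau": joint torques, N m; "eef_pos": TCP position; "tcp_rot": TCP orientation; "ft_force": force on the tool from outside, world axes, zero at the start; "moment": the same for the moment, N m; "opening": opening from 0.0 (shut) to 1.0 (fully open); "grip_force": force on a finger pad.
Only numpy, scipy, OpenCV 4.12 (cv2) and the standard library are available. Lean on these libraries where they do the work, as an engineer would, in place of code of your own. Each camera call takes 0.05 s, during which the arm holds its last target. There are 200 camera calls.

## Working session

There is one attempt and no reset: what is moved stays moved. The work goes in short steps, Python scripts to look and compute and a tool call to move; the robot and the scene stay as the last step left them, time stands still between calls to the robot, and variables do not carry over. Pictures are saved under pics/ and viewed, at most 10 in all, crops included, and the job is handed in when it is done.

Besides the shell and the picture viewer there is one more tool, called after ">>>" as a command line: name --pt "numbers of a row" for each row, then --argument value for the rest. arm_command: Moves the arm, as the interface text tells. Its arguments: {"type":"object","properties":{"targets":{"type":"array","items":{"type":"array","items":{"type":"number"}}}},"required":["targets"]}

```bash
ls; mkdir -p pics; python3 - <<'E'
from cell import env
import cv2,numpy as np
s=env.state();print(s)
for n in ("scene","top","wrist"):
    d=env.read_camera(n);cv2.imwrite(f"pics/{n}0.png",d["frame"][:,:,::-1])
    print(n,{k:(np.round(v,4).tolist() if not np.isscalar(v) else v) for k,v in d.items() if k!="frame"})
E
```

```text
pics
{'t': 0.0, 'joints': array([ 1.09941796e+00,  4.91548521e-01,  1.55946529e+00, -2.41111738e-05,
        1.09169308e+00, -1.05613135e-01]), 'qvel': array([-0.00014392,  0.0025853 , -0.00023179, -0.0003181 , -0.00155889,
        0.00047793]), 'tau': array([ 1.35910912e-03, -6.12655520e+01, -2.58174598e+01,  6.92690816e-02,
        4.83010348e-02, -6.33441050e-05]), 'eef_pos': array([223.41736082, 583.43481559, 214.063153  ]), 'tcp_rot': array([-3.14048238e+00, -9.61938132e-05,  2.77583850e+00]), 'ft_force': array([-0.41794301,  0.13476558,  0.98575578]), 'moment': array([ 0.05764527, -0.03655073,  0.01440714]), 'grip_force': 0.0, 'opening': 0.9980797814666642}
scene {'vertical_fov': 43.46686114224558, 'cx': 283.9681143697899, 'cy': 212.9178718965072, 'world_from_camera': [[0.5018, -0.6256, 0.5973, -108.4792], [-0.8649, -0.3536, 0.3562, -535.5607], [-0.0117, -0.6954, -0.7185, 871.8739], [0.0, 0.0, 0.0, 1.0]]}
top {'vertical_fov': 54.28222554817273, 'cx': 280.8422988510596, 'cy': 207.24299095218507, 'world_from_camera': [[0.0049, -0.9964, 0.0842, 451.5353], [-0.9992, -0.0082, -0.0387, -133.159], [0.0392, -0.084, -0.9957, 983.3291], [0.0, 0.0, 0.0, 1.0]]}
wrist {'vertical_fov': 65.70646984690485, 'cx': 278.36558150830894, 'cy': 208.48086355388767, 'hand_eye': [[-0.0014, -0.9617, -0.2741, 76.5722], [1.0, -0.0012, -0.001, 0.639], [0.0006, -0.2741, 0.9617, -170.5103], [0.0, 0.0, 0.0, 1.0]]}
```

View pics/scene0.png

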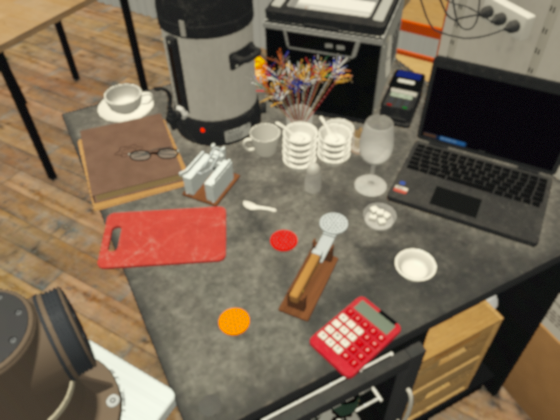

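View pics/top0.png

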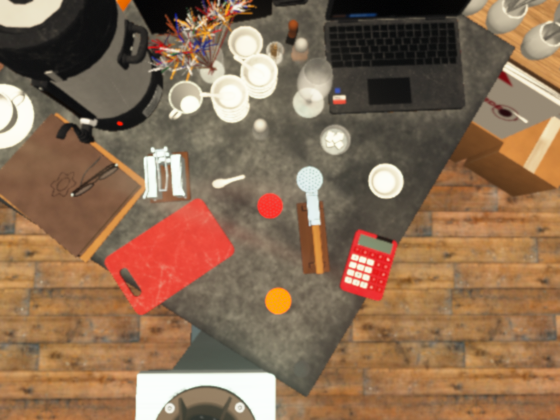

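The scene picture shows the lifter on its rest, with the handle at (305,280) and the steel disc at (333,222). The stand is at (208,177). The top view shows the disc at (310,180), the handle at (318,245) and the stand at (166,175).
Disc candidates, by scene pixel: steel (333,222), red (284,240), orange (234,321). I choose the steel one on the blade and check it in a close crop.

```bash
python3 - <<'E'
import cv2,numpy as np
s=cv2.imread("pics/scene0.png");t=cv2.imread("pics/top0.png")
def c(im,x,y,w,h,W,H):return cv2.resize(im[y:y+h,x:x+w],(W,H),interpolation=cv2.INTER_CUBIC)
a=np.hstack([c(s,265,205,90,120,400,533)[:300*2],c(t,280,155,90,120,400,533)])
cv2.imwrite("pics/cropL.png",a)
b=np.hstack([c(s,170,135,80,80,400,400),c(t,130,135,80,80,400,400)])
cv2.imwrite("pics/cropS.png",b)
E
```

```text
(no output)
```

View pics/cropL.png

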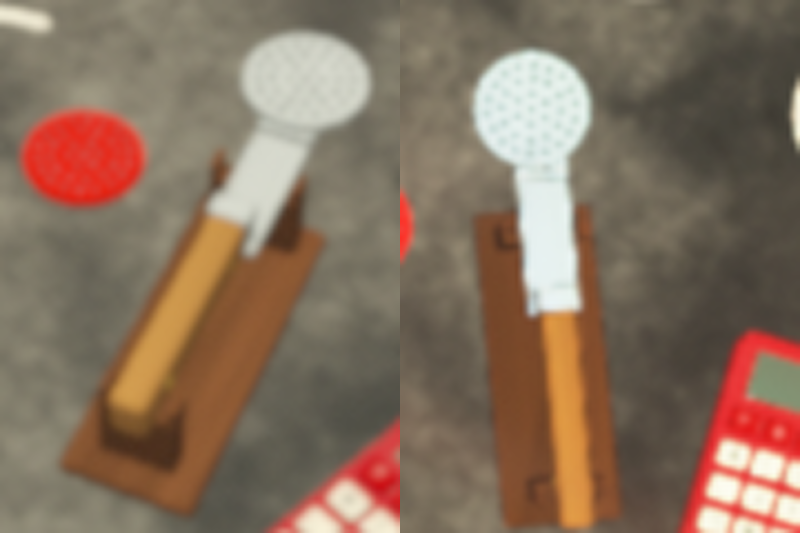

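View pics/cropS.png

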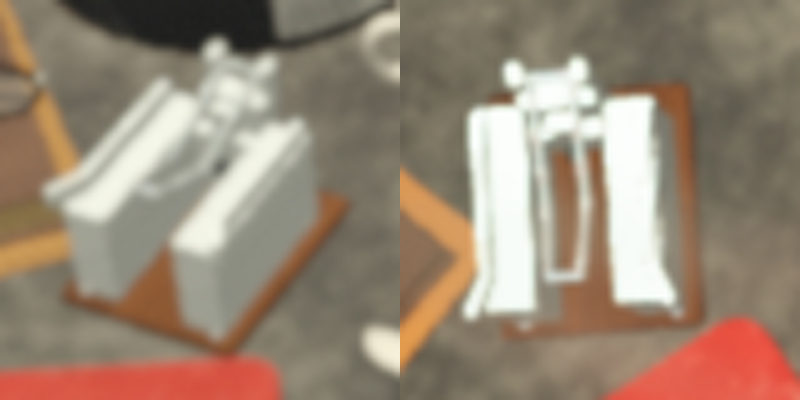

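The crop confirms the perforated steel disc lying on the blade in front of the lip, centred at about scene (334,223) and top (310,179). The stand's open side faces the robot (down in the top view), with the slot running between top (165,196) and (163,155).

```bash
cat > h.py <<'E'
import numpy as np,cv2
from scipy.spatial.transform import Rotation as Ro
from cell import env
CAM={"scene":(43.46686114224558,283.968,212.918,[[0.5018,-0.6256,0.5973,-108.4792],[-0.8649,-0.3536,0.3562,-535.5607],[-0.0117,-0.6954,-0.7185,871.8739]]),
"top":(54.28222554817273,280.842,207.243,[[0.0049,-0.9964,0.0842,451.5353],[-0.9992,-0.0082,-0.0387,-133.159],[0.0392,-0.084,-0.9957,983.3291]])}
WF=210/np.tan(np.radians(65.70646984690485/2));WC=(278.3656,208.4809)
HE=np.array([[-0.0014,-0.9617,-0.2741,76.5722],[1,-0.0012,-0.001,0.639],[0.0006,-0.2741,0.9617,-170.5103],[0,0,0,1]])
def ray(cam,p,st=None):
    if cam=="wrist":
        d=np.array(p,float)-WC;r=np.hypot(*d);a=r/WF
        c=np.r_[d/max(r,1e-9)*np.sin(a),np.cos(a)]
        T=np.eye(4);T[:3,:3]=Ro.from_euler("xyz",st[1]).as_matrix();T[:3,3]=st[0]
        M=T@HE
    else:
        fov,cx,cy,M=CAM[cam];M=np.array(M);f=210/np.tan(np.radians(fov/2))
        c=np.array([(p[0]-cx)/f,(p[1]-cy)/f,1])
    d=M[:3,:3]@c
    return M[:3,3],d/np.linalg.norm(d)
def plane(r,z): o,d=r;return o+d*(z-o[2])/d[2]
def tri(*rs):
    A=sum(np.eye(3)-np.outer(d,d) for o,d in rs);b=sum((np.eye(3)-np.outer(d,d))@o for o,d in rs)
    x=np.linalg.solve(A,b);return x,max(np.linalg.norm(np.cross(x-o,d)) for o,d in rs)
E
python3 - <<'E'
from h import *
np.set_printoptions(precision=1,suppress=True)
P={"disc":((333.9,223),(309.9,179.3)),"hback":((294.7,296.1),(319.4,273.1)),"hfront":((316.3,255),(316,224.8)),
"slotfront":((199.2,180.6),(165.2,196))}
for k,(a,b) in P.items(): print(k,*tri(ray("scene",a),ray("top",b)))
print("slotback",plane(ray("top",(162.9,155.2)),60),"slotfront",plane(ray("top",(165.2,196)),60))
for k,p,z in (("disc",(309.9,179.3),54),("hb",(319.4,273.1),67),("hf",(316,224.8),67)): print(k,plane(ray("top",p),z))
for k,p in dict(cup=(187,97),sugar=(335,139),shaker=(260,125),spoon=(228,181),laptop=(330,110),dish=(385,181),board=(200,200),flowerL=(150,70)).items(): print(k,plane(ray("top",p),10))
E
```

```text
disc [ 595.6 -236.7   55.5] 1.2672771742563984
hback [ 384.4 -258.1   66.1] 3.136827409854965
hfront [ 490.9 -249.1   67.5] 1.387665351096576
slotfront [554.3  86.7  64.9] 3.49658912003447
slotback [645.6  98.5  60. ] slotfront [552.8  90.8  60. ]
disc [ 595.1 -235.8   54. ]
hb [ 382.7 -255.3   67. ]
hf [ 490.1 -248.    67. ]
cup [799.6  57.5  10. ]
sugar [ 701.6 -302.    10. ]
shaker [ 733.4 -119.5   10. ]
spoon [595.7 -44.5  10. ]
laptop [ 773.6 -290.2   10. ]
dish [ 599.7 -423.3   10. ]
board [549.5  20.9  10. ]
flowerL [865.1 148.1  10. ]
```

>>> arm_command --pt "-44 -20 0 -6 1" --pt "-88 -40 0 -12 1" --pt "-132 -60 0 -18 1" --pt "-176 -80 0 -24 1" --pt "-220 -98 0 -26.3 1"

```text
t: 0.65
eef_pos: [394.9, 411.8, 214.6]
tcp_rot: [-3.142, -0.0, -3.044]
ft_force: [0.9, 0.6, -0.0]
opening: 1.001
grip_force: 0.0
```

>>> arm_command --pt "-10 -48 0 0 1" --pt "-20 -96 0 0 1" --pt "-30 -144 0 0 1" --pt "-40 -190 0 0 1" --pt "-50 -230 0 0 1"

```text
t: 1.15
eef_pos: [465.3, 186.9, 214.6]
tcp_rot: [-3.142, -0.0, -3.049]
ft_force: [0.6, -0.3, 0.1]
opening: 0.999
grip_force: 0.0
```

>>> arm_command --pt "-5 -48 0 0 1" --pt "-15 -90 0 0 1" --pt "-15 -100 0 0 1" --pt "-15 -100 0 0 1"

```text
t: 1.55
eef_pos: [489.4, 89.8, 214.5]
tcp_rot: [3.141, -0.0, -3.051]
ft_force: [0.2, 1.4, 1.0]
opening: 1.002
grip_force: 0.0
```

```bash
python3 - <<'E'
from h import *
s=env.state();print(s["eef_pos"].tolist(),s["tcp_rot"].tolist(),s["joints"],s["t"])
cv2.imwrite("pics/w1.png",env.read_camera("wrist")["frame"][:,:,::-1])
E
```

```text
[489.4308607955505, 89.79691251106667, 214.47383795940357] [3.1414297190612035, -0.0003794032479438325, -3.051136554362779] [ 4.85472274e-02  3.11059821e-01  1.86406194e+00  1.78465438e-04
  9.66856795e-01 -1.61280654e+00] 1.55
```

View pics/w1.png

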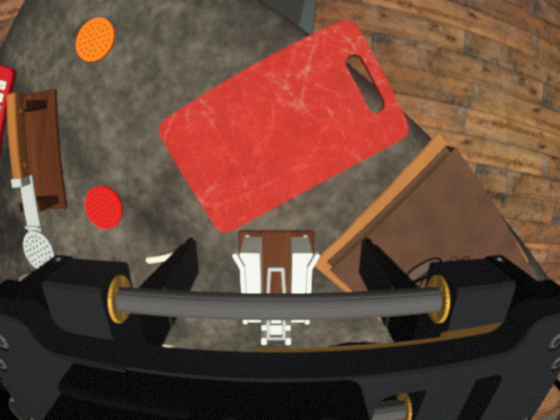

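The wrist picture shows the stand between the open fingers. Its rails run from about (262,237) and (292,237) downward. The lifter and rest are at the left edge, around (25,150). I'll measure the slot edges here.

```bash
python3 - <<'E'
from h import *
np.set_printoptions(precision=1,suppress=True)
st=([489.43,89.80,214.47],[3.14143,-0.00038,-3.05114])
im=cv2.imread("pics/w1.png");g=im.min(2)
for r in range(228,292,5):
    m=g[r,225:330]>140
    e=np.flatnonzero(np.diff(m.astype(int)))+225.5
    print(r,e,[plane(ray("wrist",(c,r),st),60)[:2].round(0).tolist() for c in e][:8])
cv2.imwrite("pics/w1c.png",cv2.resize(im[220:350,220:340],(738,800*1)[0:2] if 0 else (554,600),interpolation=cv2.INTER_CUBIC))
E
```

```text
228 [] []
233 [] []
238 [] []
243 [] []
248 [] []
253 [233.5 236.5 239.5 259.5 292.5 312.5 316.5 317.5] [[560.0, 47.0], [560.0, 50.0], [560.0, 54.0], [557.0, 76.0], [554.0, 111.0], [552.0, 133.0], [552.0, 138.0], [552.0, 139.0]]
258 [232.5 259.5 291.5 318.5] [[566.0, 46.0], [563.0, 76.0], [560.0, 111.0], [558.0, 141.0]]
263 [235.5 260.5 291.5 315.5] [[572.0, 50.0], [569.0, 77.0], [566.0, 112.0], [564.0, 138.0]]
268 [238.5 260.5 267.5 283.5 291.5 312.5] [[578.0, 53.0], [576.0, 78.0], [575.0, 86.0], [573.0, 103.0], [572.0, 112.0], [571.0, 136.0]]
273 [239.5 260.5 267.5 270.5 280.5 284.5 291.5 311.5] [[584.0, 55.0], [582.0, 78.0], [581.0, 86.0], [581.0, 89.0], [580.0, 101.0], [579.0, 105.0], [579.0, 113.0], [577.0, 135.0]]
278 [239.5 260.5 266.5 269.5 281.5 284.5 291.5 311.5] [[591.0, 55.0], [588.0, 79.0], [588.0, 86.0], [587.0, 89.0], [586.0, 102.0], [586.0, 106.0], [585.0, 114.0], [583.0, 136.0]]
283 [239.5 260.5 266.5 269.5 281.5 284.5 290.5 311.5] [[597.0, 55.0], [595.0, 79.0], [594.0, 86.0], [594.0, 89.0], [592.0, 103.0], [592.0, 106.0], [592.0, 113.0], [590.0, 137.0]]
288 [240.5 260.5 266.5 269.5 282.5 285.5 290.5 311.5] [[604.0, 57.0], [601.0, 80.0], [601.0, 86.0], [600.0, 90.0], [599.0, 105.0], [599.0, 108.0], [598.0, 114.0], [596.0, 138.0]]
```

View pics/w1c.png

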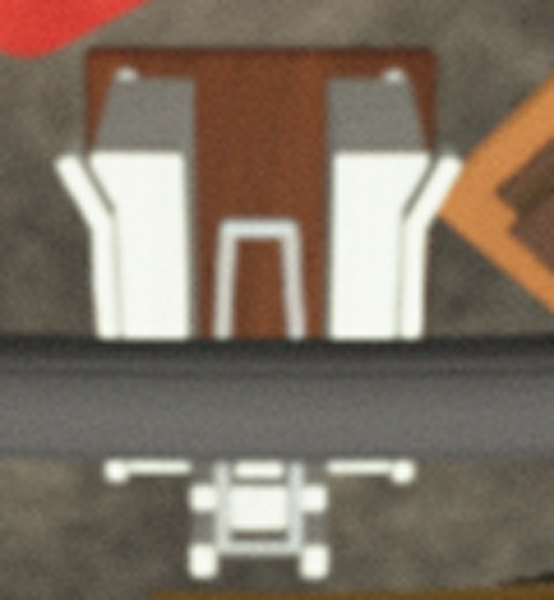

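>>> arm_command --pt "5 -48 0 0 1" --pt "10 -96 0 0 1" --pt "15 -144 0 0 1" --pt "20 -190 0 0 1" --pt "25 -235 0 0 1"

```text
t: 2.1
eef_pos: [486.4, -145.4, 214.7]
tcp_rot: [3.141, 0.0, -3.046]
ft_force: [1.0, -0.2, -0.6]
opening: 0.999
grip_force: 0.0
```

>>> arm_command --pt "5 -48 20 0 1" --pt "15 -90 40 0 0.6" --pt "15 -101 40 0 0.6" --pt "15 -101 40 0 0.6"

```text
t: 2.5
eef_pos: [481.2, -247.2, 174.1]
tcp_rot: [3.141, -0.001, -3.049]
ft_force: [-0.3, 0.3, 1.0]
opening: 0.802
grip_force: 0.0
```

```bash
python3 - <<'E'
from h import *
s=env.state();print(s["eef_pos"].tolist(),s["tcp_rot"].tolist(),s["joints"],s["t"])
cv2.imwrite("pics/w2.png",env.read_camera("wrist")["frame"][:,:,::-1])
E
```

```text
[481.20265967104564, -247.2369455455917, 174.11538912949462] [3.1407296942396976, -0.0006296895380673018, -3.0491776847740923] [-5.96867280e-01  4.20222250e-01  1.81200492e+00  3.36152256e-04
  9.10400270e-01 -2.26028465e+00] 2.5
```

View pics/w2.png

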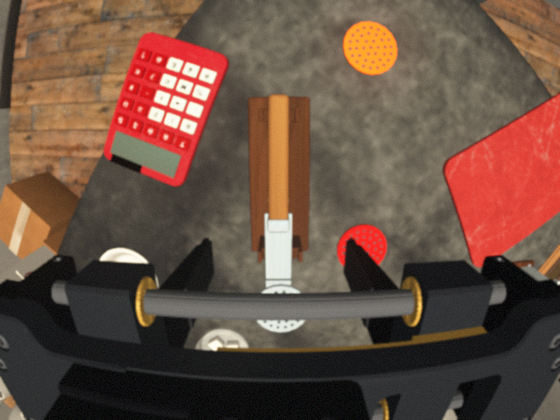

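The wrist picture shows the handle upright, from (278,95) to (279,215), with the blade running to (279,285), centred between the fingers. I'll measure its exact edges.

```bash
python3 - <<'E'
from h import *
np.set_printoptions(precision=1,suppress=True)
st=([481.2,-247.24,174.12],[3.14073,-0.00063,-3.04918])
im=cv2.imread("pics/w2.png");hsv=cv2.cvtColor(im,cv2.COLOR_BGR2HSV)
m=((hsv[...,0]>8)&(hsv[...,0]<25)&(hsv[...,1]>120)&(hsv[...,2]>150)).astype(np.uint8);m[:, :255]=0;m[:,305:]=0;m[:85]=0;m[225:]=0
R=Ro.from_euler("z",st[1][2]-np.pi).as_matrix()
def tool(w): return R.T@(w-np.array(st[0]))
ys=np.flatnonzero(m.sum(1)>6);print("rows",ys.min(),ys.max())
for r in (ys.min(),*range(110,215,20),ys.max()):
    c=np.flatnonzero(m[r]);w=plane(ray("wrist",((c[0]+c[-1])/2,r),st),67);print(r,c[0],c[-1],w,"rel(fwd,left)",tool(w)[:2])
g=im.min(2)
for r in (225,245,265,280):
    c=np.flatnonzero(g[r,255:305]>140)+255;w=plane(ray("wrist",((c[0]+c[-1])/2,r),st),49);print("blade",r,c[0],c[-1],w,tool(w)[:2])
# two-view check of the handle back end & front end height
t={"hb":((319.4,272.5),(278.5,ys.min())),"hf":((316,224.8),(279,ys.max()))}
for k,(a,b) in t.items(): print(k,*tri(ray("top",a),ray("wrist",b,st)))
E
```

```text
rows 95 218
95 271 286 [ 385.1 -255.4   67. ] rel(fwd,left) [-96.5   0.7]
110 269 288 [ 397.9 -254.3   67. ] rel(fwd,left) [-83.6   0.7]
130 269 288 [ 414.9 -252.7   67. ] rel(fwd,left) [-66.6   0.7]
150 269 288 [ 432.  -251.2   67. ] rel(fwd,left) [-49.4   0.6]
170 269 287 [ 449.3 -250.    67. ] rel(fwd,left) [-32.    0.2]
190 269 287 [ 466.9 -248.4   67. ] rel(fwd,left) [-14.3   0.1]
210 269 287 [ 485.1 -246.8   67. ] rel(fwd,left) [3.9 0.1]
218 270 286 [ 492.5 -246.1   67. ] rel(fwd,left) [11.4  0.1]
blade 225 265 291 [ 505.2 -245.    49. ] [24.1  0.1]
blade 245 265 291 [ 525.8 -243.1   49. ] [44.8  0. ]
blade 265 265 291 [ 547.6 -241.1   49. ] [66.7 -0. ]
blade 280 266 290 [ 564.7 -239.5   49. ] [83.9 -0. ]
hb [ 384.5 -255.4   66.2] 0.5192455673694333
hf [ 489.3 -246.1   77.9] 0.6311311803546495
```

>>> arm_command --pt "0 0 40 0 0.6" --pt "0 0 80 0 0.6" --pt "0 0 115 0 0.6" --pt "0 0 130 0 0.6" --pt "0 0 137 0 0.6"

```text
t: 3.05
eef_pos: [481.2, -245.0, 36.9]
tcp_rot: [3.14, -0.001, -3.046]
ft_force: [0.7, -0.1, -0.1]
opening: 0.598
grip_force: 0.0
```

>>> arm_command --pt "0 0 0 0 0.5" --pt "0 0 0 0 0.3" --pt "0 0 0 0 0.2" --pt "0 0 0 0 0.1" --pt "0 0 0 0 0.1"

```text
t: 3.55
eef_pos: [481.0, -247.4, 38.2]
tcp_rot: [-3.141, 0.001, -3.049]
ft_force: [-0.1, -1.1, 0.0]
opening: 0.234
grip_force: 0.1
```

>>> arm_command --pt "0 0 0 0 0.05" --pt "0 0 0 0 0.05" --pt "0 0 0 0 0.05" --pt "0 0 0 0 0.05" --pt "0 0 0 0 0.05"

```text
t: 4.05
eef_pos: [480.9, -247.4, 38.0]
tcp_rot: [-3.141, 0.0, -3.049]
ft_force: [-0.9, 0.8, 5.5]
opening: 0.186
grip_force: 30.0
```

>>> arm_command --pt "0 0 -1 0 0.05" --pt "0 0 -3 0 0.05" --pt "0 0 -6 0 0.05" --pt "0 0 -10 0 0.05" --pt "0 0 -15 0 0.05"

```text
t: 4.55
eef_pos: [480.7, -247.2, 52.8]
tcp_rot: [3.141, -0.0, -3.048]
ft_force: [-0.6, 0.8, -4.7]
opening: 0.186
grip_force: 30.0
```

>>> arm_command --pt "0 0 -6 0 0.05" --pt "0 0 -12 0 0.05" --pt "0 0 -18 0 0.05" --pt "0 0 -22 0 0.05" --pt "0 0 -24 0 0.05"

```text
t: 5.05
eef_pos: [480.9, -247.4, 77.2]
tcp_rot: [-3.141, 0.001, -3.048]
ft_force: [0.1, 0.4, -4.9]
opening: 0.191
grip_force: 30.0
```

```bash
python3 - <<'E'
from h import *
s=env.state();print({k:np.round(s[k],2).tolist() for k in ("t","eef_pos","tcp_rot","ft_force","moment","opening")})
a=env.read_camera("scene")["frame"][:,:,::-1];b=env.read_camera("wrist")["frame"][:,:,::-1]
cv2.imwrite("pics/s3.png",a);cv2.imwrite("pics/w3.png",b)
c=np.hstack([cv2.resize(a[180:330,240:380],(420,450),interpolation=cv2.INTER_CUBIC),cv2.resize(b[80:340,210:410],(346,450))])
cv2.imwrite("pics/c3.png",c)
E
```

```text
{'t': 5.05, 'eef_pos': [480.93, -247.38, 77.16], 'tcp_rot': [-3.14, 0.0, -3.05], 'ft_force': [0.14, 0.35, -4.92], 'moment': [0.04, 0.07, 0.0], 'opening': 0.19}
```

View pics/c3.png

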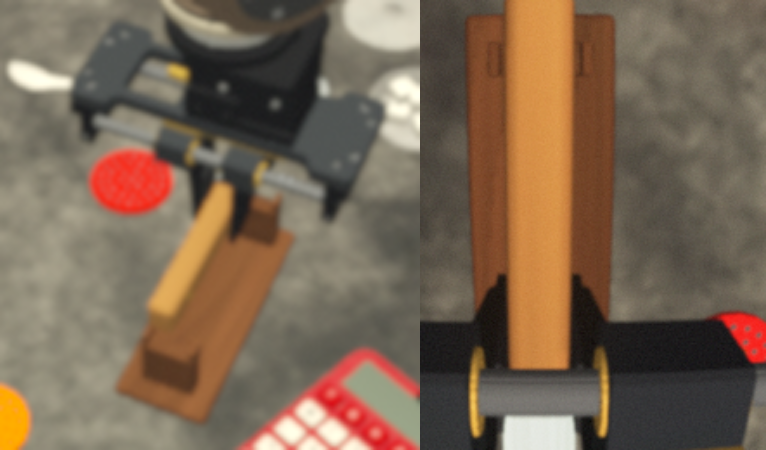

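>>> arm_command --pt "0 3 0 0 0.05" --pt "0 8 0 0 0.05" --pt "0 15 0 0 0.05" --pt "0 24 0 0 0.05" --pt "0 35 0 0 0.05"

```text
t: 5.65
eef_pos: [477.4, -211.6, 76.5]
tcp_rot: [3.141, -0.0, -3.048]
ft_force: [0.1, 1.0, -3.7]
opening: 0.187
grip_force: 30.0
```

>>> arm_command --pt "1 14 0 0 0.05" --pt "3 29 0 0 0.05" --pt "5 45 0 0 0.05" --pt "8 62 0 0 0.05" --pt "11 80 0 0 0.05"

```text
t: 6.15
eef_pos: [458.7, -132.3, 76.7]
tcp_rot: [3.142, 0.0, -3.048]
ft_force: [0.3, 0.1, -3.7]
opening: 0.189
grip_force: 30.0
```

>>> arm_command --pt "3 18 0 0 0.05" --pt "6 36 0 0 0.05" --pt "9 54 0 0 0.05" --pt "12 72 0 0 0.05" --pt "15 90 0 0 0.05"

```text
t: 6.65
eef_pos: [435.2, -44.1, 76.7]
tcp_rot: [3.142, 0.0, -3.048]
ft_force: [-0.3, -1.0, -3.9]
opening: 0.187
grip_force: 30.0
```

>>> arm_command --pt "3 18 0 0 0.05" --pt "6 36 0 0 0.05" --pt "9 54 0 0 0.05" --pt "12 71 0 0 0.05" --pt "15 86 0 0 0.05"

```text
t: 7.15
eef_pos: [412.1, 40.1, 76.8]
tcp_rot: [3.142, 0.0, -3.048]
ft_force: [0.0, -0.0, -4.2]
opening: 0.187
grip_force: 30.0
```

>>> arm_command --pt "1 13 0 0 0.05" --pt "2 24 0 0 0.05" --pt "2 33 0 0 0.05" --pt "2 39 0 0 0.05" --pt "2 42 0 0 0.05"

```text
t: 7.65
eef_pos: [407.0, 80.8, 76.7]
tcp_rot: [3.142, 0.0, -3.048]
ft_force: [0.1, 0.5, -4.2]
opening: 0.187
grip_force: 30.0
```

```bash
python3 - <<'E'
from h import *
s=env.state();print({k:np.round(s[k],3).tolist() for k in ("t","eef_pos","tcp_rot","ft_force","moment","joints")})
for n in ("scene","top","wrist"): cv2.imwrite(f"pics/{n}4.png",env.read_camera(n)["frame"][:,:,::-1])
a=cv2.imread("pics/scene4.png");b=cv2.imread("pics/top4.png")
cv2.imwrite("pics/c4.png",np.hstack([cv2.resize(a[120:280,120:260],(394,450),interpolation=cv2.INTER_CUBIC),cv2.resize(b[130:290,100:240],(394,450),interpolation=cv2.INTER_CUBIC)]))
E
```

```text
{'t': 7.65, 'eef_pos': [406.981, 80.751, 76.652], 'tcp_rot': [3.142, 0.0, -3.048], 'ft_force': [0.062, 0.477, -4.204], 'moment': [0.008, 0.099, 0.014], 'joints': [0.036, 0.436, 2.199, 0.0, 0.507, -1.628]}
```

View pics/c4.png

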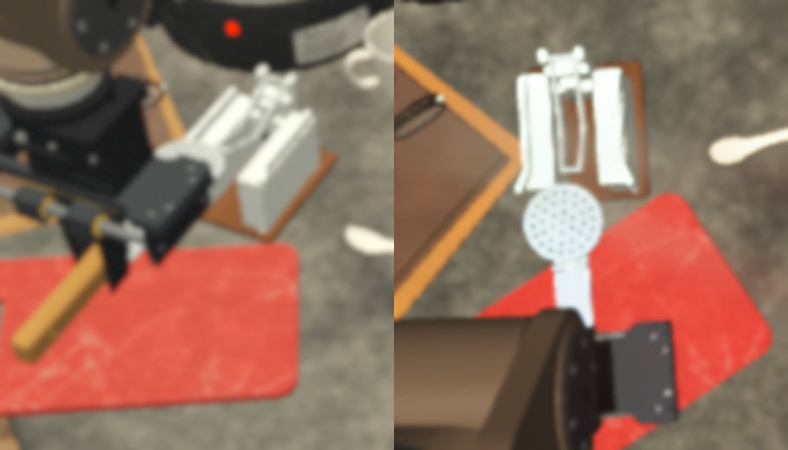

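The crop shows the steel disc still on the blade against the lip, directly in front of the stand's slot. In the top view the disc is at about (160,209) and the slot entry at about (165,196). I'll measure the disc and blade against the slot.

```bash
python3 - <<'E'
from h import *
np.set_printoptions(precision=1,suppress=True)
b=cv2.imread("pics/top4.png");t0=cv2.imread("pics/top0.png")
g=b.min(2);P=[]
for r in range(226,243,3):
    c=np.flatnonzero(g[r,148:178]>110)+148
    if len(c): w=plane(ray("top",((c[0]+c[-1])/2,r)),88);P.append(w[:2]);print("blade",r,c[0],c[-1],w)
S=[]
g0=t0.min(2)
for r in range(160,198,4):
    for side in (0,):
        row=g0[r,140:195].astype(int)>175
        e=np.flatnonzero(np.diff(row.astype(int)))+140.5
        print("slot",r,e)
m=(g>110).astype(np.uint8);m[:197]=0;m[225:]=0;m[:,:140]=0;m[:,180:]=0
for r in range(198,222,4):
    c=np.flatnonzero(m[r]);print("disc",r,c[0],c[-1],plane(ray("top",((c[0]+c[-1])/2,r)),93))
# handle pitch in wrist view
st=([406.98,80.75,76.65],[3.142,0,-3.048])
w=cv2.imread("pics/wrist4.png");h=cv2.cvtColor(w,cv2.COLOR_BGR2HSV)
m=((h[...,0]>8)&(h[...,0]<25)&(h[...,1]>120)&(h[...,2]>140))
m[:,:230]=0;m[:,330:]=0
rows=np.flatnonzero(m.sum(1)>12);print("wrist rows",rows.min(),rows.max())
R=Ro.from_euler("z",st[1][2]-np.pi).as_matrix()
for r in (rows.min(),100,140,200,240):
    c=np.flatnonzero(m[r]);
    if len(c): print(r,c[0],c[-1],R.T@(plane(ray("wrist",((c[0]+c[-1])/2,r),st),105.6)-st[0]))
E
```

```text
blade 226 156 169 [484.4  87.9  88. ]
blade 229 156 169 [478.   87.7  88. ]
blade 232 157 169 [471.5  86.4  88. ]
blade 235 157 170 [465.   85.2  88. ]
blade 238 157 170 [458.6  85.   88. ]
blade 241 166 170 [452.2  75.2  88. ]
slot 160 [143.5 179.5]
slot 164 [143.5 155.5 156.5 157.5 164.5 165.5 170.5 180.5]
slot 168 [143.5 155.5 156.5 158.5 165.5 166.5 170.5 180.5]
slot 172 [144.5 155.5 157.5 158.5 165.5 166.5 171.5 180.5]
slot 176 [144.5 155.5 157.5 159.5 165.5 167.5 171.5 180.5]
slot 180 [144.5 155.5 158.5 159.5 171.5 181.5]
slot 184 [144.5 156.5 158.5 159.5 171.5 181.5]
slot 188 [145.5 156.5 158.5 159.5 164.5 165.5 172.5 182.5]
slot 192 [144.5 156.5 172.5 184.5]
slot 196 [142.5 156.5]
disc 198 142 170 [544.7 102.3  93. ]
disc 202 146 179 [536.1  88.2  93. ]
disc 206 145 179 [527.4  89.   93. ]
disc 210 145 176 [518.7  91.9  93. ]
disc 214 146 173 [510.1  93.8  93. ]
disc 218 148 170 [501.4  94.6  93. ]
wrist rows 73 292
73 268 289 [-96.4   0.6  28.9]
100 261 297 [-84.5   0.8  28.9]
140 260 298 [-67.1   0.8  28.9]
200 260 297 [-40.2   0.6  28.9]
240 262 295 [-20.9   0.5  28.9]
```

>>> arm_command --pt "0 0 2 0.1 0.05" --pt "0 -0.3 5 0.2 0.05" --pt "0 -0.6 9 0.3 0.05" --pt "0 -1 14 0.5 0.05" --pt "0 -1 18 0.5 0.05"

```text
t: 8.3
eef_pos: [407.0, 79.1, 58.1]
tcp_rot: [3.141, -0.0, -3.058]
ft_force: [0.5, -0.7, -4.7]
opening: 0.185
grip_force: 30.0
```

>>> arm_command --pt "0 0 4 0 0.05" --pt "0 0 6 0 0.05" --pt "0 0 7.5 0 0.05" --pt "0 0 7.5 0 0.05" --pt "0 0 7.5 0 0.05"

```text
t: 8.8
eef_pos: [407.2, 79.3, 51.2]
tcp_rot: [3.142, 0.0, -3.057]
ft_force: [0.0, -0.0, -3.8]
opening: 0.186
grip_force: 30.0
```

```bash
python3 - <<'E'
from h import *
np.set_printoptions(precision=2,suppress=True)
for i in range(3):
    d=env.read_camera("wrist");s=env.state();print(s["t"],s["eef_pos"],s["tcp_rot"],s["ft_force"])
p=s["eef_pos"][:2]-[554.5,93.2];print("stand x,y of TCP",p@[.9965,.084]-45,p@[-.084,.9965])
E
```

```text
8.85 [407.17  79.26  51.23] [ 3.14  0.   -3.06] [ 0.14  0.53 -3.37]
8.9 [407.19  79.25  51.25] [ 3.14  0.   -3.06] [ 0.49  0.19 -3.44]
8.95 [407.2   79.27  51.28] [ 3.14  0.   -3.06] [ 0.38 -0.25 -4.31]
stand x,y of TCP -192.9548914140449 -1.5093597529999627
```

>>> arm_command --pt "-1 0.2 0 0 0.05" --pt "-3 0.5 0 0 0.05" --pt "-6 0.5 0 0 0.05" --pt "-9 0.5 0 0 0.05" --pt "-12 0.5 0 0 0.05"

```text
t: 9.45
eef_pos: [419.4, 80.8, 51.1]
tcp_rot: [3.142, 0.0, -3.057]
ft_force: [0.2, -0.6, -4.2]
opening: 0.186
grip_force: 30.0
```

>>> arm_command --pt "-3 0 0 0 0.05" --pt "-6 0 0 0 0.05" --pt "-9 0 0 0 0.05" --pt "-11 0 0 0 0.05" --pt "-13 0 0 0 0.05"

```text
t: 9.95
eef_pos: [432.1, 81.9, 51.1]
tcp_rot: [3.142, -0.0, -3.057]
ft_force: [-0.5, -0.1, -4.5]
opening: 0.188
grip_force: 30.0
```

>>> arm_command --pt "-2 0 0 0 0.05" --pt "-3 0 0 0 0.05" --pt "-3 0 0.7 0 0.05" --pt "-3 0 1.2 0 0.05" --pt "-3 0 1.2 0 0.05"

```text
t: 10.45
eef_pos: [434.8, 82.1, 49.8]
tcp_rot: [3.142, -0.0, -3.057]
ft_force: [0.4, -0.4, -4.7]
opening: 0.186
grip_force: 30.0
```

```bash
python3 - <<'E'
from h import *
np.set_printoptions(precision=2,suppress=True)
for n in ("top","scene"): cv2.imwrite(f"pics/{n}5.png",env.read_camera(n)["frame"][:,:,::-1])
a=cv2.imread("pics/scene5.png");b=cv2.imread("pics/top5.png")
cv2.imwrite("pics/c5.png",np.hstack([cv2.resize(a[125:215,160:260],(400,360),interpolation=cv2.INTER_CUBIC),cv2.resize(b[135:225,120:220],(400,360),interpolation=cv2.INTER_CUBIC)]))
s=env.state();print(s["t"],s["eef_pos"],s["tcp_rot"],s["ft_force"],s["moment"])
p=s["eef_pos"][:2]-[554.5,93.2];print("stand x,y of TCP",p@[.9965,.084]-45,p@[-.084,.9965])
E
```

```text
10.55 [434.9   82.13  49.9 ] [ 3.14 -0.   -3.06] [ 0.03  0.57 -5.07] [ 0.04  0.08 -0.03]
stand x,y of TCP -165.11027429909404 -0.9850051386048477
```

View pics/c5.png

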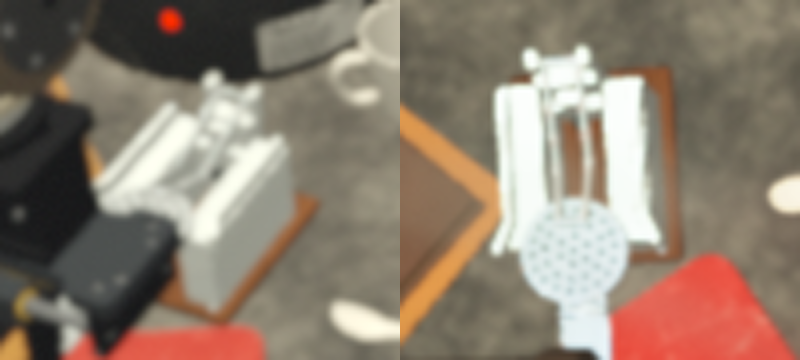

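>>> arm_command --pt "0 -0.5 0 0 0.05" --pt "-1 -1.2 0 0 0.05" --pt "-3 -1.2 0 0 0.05" --pt "-5 -1.2 0 0 0.05" --pt "-7 -1.2 0 0 0.05"

```text
t: 11.05
eef_pos: [442.3, 81.5, 49.9]
tcp_rot: [3.142, 0.0, -3.057]
ft_force: [0.3, 0.1, -4.4]
opening: 0.185
grip_force: 30.0
```

>>> arm_command --pt "-2 0 0 0 0.05" --pt "-4 0 0 0 0.05" --pt "-6 0 0 0 0.05" --pt "-8 0 0 0 0.05" --pt "-9 0 0 0 0.05"

```text
t: 11.55
eef_pos: [450.8, 82.3, 49.8]
tcp_rot: [3.141, -0.001, -3.057]
ft_force: [-1.1, -0.1, -6.0]
opening: 0.191
grip_force: 30.3
```

>>> arm_command --pt "-1 0 0 0 0.05" --pt "-2 0 0 0 0.05" --pt "-3 0 0 0 0.05" --pt "-4 0 0 0 0.05" --pt "-5 0 0 0 0.05"

```text
t: 12.05
eef_pos: [455.6, 82.7, 49.8]
tcp_rot: [3.141, -0.001, -3.057]
ft_force: [-5.1, -1.0, -5.0]
opening: 0.188
grip_force: 30.4
```

>>> arm_command --pt "-1 0 0 0 0.05" --pt "-2 0 0 0 0.05" --pt "-3 0 0 0 0.05"

```text
t: 12.35
eef_pos: [459.6, 83.0, 50.0]
tcp_rot: [3.142, 0.001, -3.057]
ft_force: [-1.0, -0.6, -5.3]
opening: 0.189
grip_force: 30.3
```

>>> arm_command --pt "-1 0 0 0 0.05" --pt "-2 0 0 0 0.05" --pt "-3 0 0 0 0.05"

```text
t: 12.65
eef_pos: [462.1, 83.2, 50.0]
tcp_rot: [3.142, 0.0, -3.057]
ft_force: [-1.2, 0.9, -4.6]
opening: 0.186
grip_force: 30.3
```

>>> arm_command --pt "-0.7 0 0 0 0.05" --pt "-1.4 0 0 0 0.05" --pt "-2 0 0 0 0.05"

```text
t: 12.95
eef_pos: [464.0, 83.4, 49.9]
tcp_rot: [3.142, 0.0, -3.057]
ft_force: [-0.3, -0.1, -5.4]
opening: 0.189
grip_force: 30.3
```

>>> arm_command --pt "-0.7 0 0 0 0.05" --pt "-1.4 0 0 0 0.05" --pt "-2 0 0 0 0.05"

```text
t: 13.25
eef_pos: [466.0, 83.5, 49.9]
tcp_rot: [3.142, 0.0, -3.057]
ft_force: [-0.8, -1.0, -6.1]
opening: 0.187
grip_force: 30.3
```

>>> arm_command --pt "-0.7 0 0 0 0.05" --pt "-1.4 0 0 0 0.05" --pt "-2 0 0 0 0.05"

```text
t: 13.55
eef_pos: [468.0, 83.7, 49.9]
tcp_rot: [3.142, 0.0, -3.057]
ft_force: [-1.3, 0.4, -5.8]
opening: 0.183
grip_force: 30.3
```

>>> arm_command --pt "-0.7 0 0 0 0.05" --pt "-1.4 0 0 0 0.05" --pt "-2 0 0 0 0.05"

```text
t: 13.85
eef_pos: [470.0, 83.9, 49.9]
tcp_rot: [3.142, 0.0, -3.057]
ft_force: [-0.5, 0.6, -5.4]
opening: 0.188
grip_force: 30.3
```

>>> arm_command --pt "-0.7 0 0 0 0.05" --pt "-1.4 0 0 0 0.05" --pt "-2 0 0 0 0.05"

```text
t: 14.15
eef_pos: [472.0, 84.0, 49.9]
tcp_rot: [3.142, 0.0, -3.057]
ft_force: [-1.7, -0.8, -5.3]
opening: 0.187
grip_force: 30.3
```

>>> arm_command --pt "-0.7 0 0 0 0.05" --pt "-1.4 0 0 0 0.05" --pt "-2 0 0 0 0.05"

```text
t: 14.45
eef_pos: [474.0, 84.2, 49.9]
tcp_rot: [3.142, 0.0, -3.057]
ft_force: [-1.2, 0.2, -5.8]
opening: 0.19
grip_force: 30.2
```

>>> arm_command --pt "-0.7 0 0 0 0.05" --pt "-1.4 0 0 0 0.05"

```text
t: 14.65
eef_pos: [475.3, 84.3, 49.9]
tcp_rot: [3.142, -0.0, -3.057]
ft_force: [-0.8, 0.3, -5.9]
opening: 0.182
grip_force: 30.2
```

>>> arm_command --pt "-0.7 0 0 0 0.05" --pt "-1.4 0 0 0 0.05" --pt "-1.6 0 0 0 0.05"

```text
t: 14.95
eef_pos: [477.1, 84.5, 50.0]
tcp_rot: [3.142, 0.0, -3.057]
ft_force: [-1.1, -0.4, -5.0]
opening: 0.185
grip_force: 30.2
```

>>> arm_command --pt "-0.7 0 0 0 0.05" --pt "-1.4 0 0 0 0.05" --pt "-1.6 0 0 0 0.05"

```text
t: 15.25
eef_pos: [478.6, 84.6, 49.9]
tcp_rot: [3.142, 0.0, -3.057]
ft_force: [-1.4, 0.1, -5.9]
opening: 0.189
grip_force: 30.2
```

>>> arm_command --pt "-0.7 0 0 0 0.05" --pt "-1.4 0 0 0 0.05" --pt "-1.6 0 0 0 0.05"

```text
t: 15.55
eef_pos: [480.2, 84.7, 49.9]
tcp_rot: [3.142, 0.0, -3.057]
ft_force: [-1.2, 0.2, -5.6]
opening: 0.191
grip_force: 30.2
```

>>> arm_command --pt "-0.7 0 0 0 0.05" --pt "-1.4 0 0 0 0.05" --pt "-1.6 0 0 0 0.05"

```text
t: 15.85
eef_pos: [481.8, 84.9, 49.9]
tcp_rot: [3.142, 0.0, -3.057]
ft_force: [-0.5, -0.3, -6.2]
opening: 0.184
grip_force: 30.2
```

>>> arm_command --pt "-0.7 0 0 0 0.05" --pt "-1.4 0 0 0 0.05" --pt "-1.6 0 0 0 0.05"

```text
t: 16.15
eef_pos: [483.4, 85.0, 49.9]
tcp_rot: [3.142, 0.0, -3.057]
ft_force: [-0.7, 0.3, -5.1]
opening: 0.192
grip_force: 30.2
```

>>> arm_command --pt "-0.7 0 0 0 0.05" --pt "-1.4 0 0 0 0.05" --pt "-1.6 0 0 0 0.05"

```text
t: 16.45
eef_pos: [485.0, 85.1, 49.9]
tcp_rot: [3.142, 0.0, -3.057]
ft_force: [-1.1, -0.2, -4.9]
opening: 0.188
grip_force: 30.2
```

```bash
python3 - <<'E'
from h import *
b=env.read_camera("top")["frame"][:,:,::-1];cv2.imwrite("pics/top6.png",b)
a=cv2.imread("pics/top0.png")
d=np.abs(b.astype(int)-a).max(2)
for r in range(150,216,2): print(r,"".join(" .:+#"[min(4,v//18)] for v in d[r,138:192]))
E
```

```text
150                                                       
152                                                       
154                                                       
156                                                       
158                                                       
160                                                       
162                        .... .                         
164                   . :######::##+.                     
166                  .+..+#####:.####                     
168                 . :..#######:####.                    
170               .:: #+.:######:+###...                  
172              .... +:.+######::###:....                
174              .::. ##..######..####.:..                
176             ......+#..######..#### ....               
178              .:.. +#. +#####.:####.:..                
180              ..:..:+:.+#####::#### ...                
182               ....:#:.+#####:##### ..                 
184                ..: +:.+####+.#####.                   
186                    +:.+####:.#####                    
188                    :: :####..####:                    
190                  .+. .::::+:.####+                    
192 ..    :. ...  .####+:::::+++:+####.                   
194 ###+:##############+:::::+++++:###.                   
196 ##:.+##############+::::++++++:###.                   
198 +:..:##+::::::::::::::::::+++++:+:                    
200 :..............:++::::::::+++++++:.                   
202 ............:.......:::::::++++++:.                   
204 .........:::.......:++++:++####+++:.            ......
206     ....::::::....:++#+::+#####++++:.          :######
208 ..    ..::::::::::+###++:+++++++++++.   ......:#######
210 ...  ...:::::+++++###++::+++:++++##++++###############
212 .. ...::::::::++###+++:::+++###++#####################
214 .. .:::::::::::+###+++:.:+############################
```

>>> arm_command --pt "-0.7 0 0 0 0.05" --pt "-1.4 0 0 0 0.05" --pt "-1.6 0 0 0 0.05"

```text
t: 16.8
eef_pos: [486.6, 85.3, 49.9]
tcp_rot: [3.142, 0.0, -3.057]
ft_force: [-1.7, 0.4, -5.7]
opening: 0.188
grip_force: 30.2
```

>>> arm_command --pt "-0.5 0 0 0 0.05" --pt "-1 0 0 0 0.05" --pt "-1.5 0 0 0 0.05"

```text
t: 17.1
eef_pos: [488.0, 85.4, 49.9]
tcp_rot: [3.142, 0.0, -3.057]
ft_force: [-0.8, -0.3, -5.4]
opening: 0.189
grip_force: 30.2
```

>>> arm_command --pt "-0.5 0 0 0 0.05" --pt "-1 0 0 0 0.05" --pt "-1.5 0 0 0 0.05"

```text
t: 17.4
eef_pos: [488.4, 85.5, 49.7]
tcp_rot: [3.141, -0.002, -3.057]
ft_force: [-6.9, -1.7, -4.6]
opening: 0.188
grip_force: 30.1
```

>>> arm_command --pt "-0.4 0 0 0 0.05" --pt "-0.7 0 0 0 0.05" --pt "-0.7 0 0 0 0.05"

```text
t: 17.7
eef_pos: [488.5, 85.5, 49.6]
tcp_rot: [3.141, -0.004, -3.057]
ft_force: [-8.2, -0.9, -3.6]
opening: 0.19
grip_force: 30.1
```

>>> arm_command --pt "-0.5 0 0 0 0.05" --pt "-0.6 0 0 0 0.05" --pt "-0.6 0 0 0 0.05" --pt "-0.6 0 0 0 0.05" --pt "-0.6 0 0 0 0.05"

```text
t: 18.2
eef_pos: [488.5, 85.6, 49.5]
tcp_rot: [3.141, -0.005, -3.057]
ft_force: [-10.3, -1.5, -3.8]
opening: 0.191
grip_force: 30.1
```

>>> arm_command --pt "0 0 0 0 0.05" --pt "0 0 0 0 0.05" --pt "0 0 0 0 0.05"

```text
t: 18.5
eef_pos: [488.5, 85.6, 49.5]
tcp_rot: [3.141, -0.005, -3.057]
ft_force: [-10.4, -2.4, -2.4]
opening: 0.186
grip_force: 30.1
```

>>> arm_command --pt "1 0 0 0 0.05" --pt "2 0 0 0 0.05" --pt "2.3 0 0 0 0.05" --pt "2.3 0 0 0 0.05"

```text
t: 18.9
eef_pos: [488.3, 85.5, 49.9]
tcp_rot: [3.141, -0.0, -3.057]
ft_force: [-4.0, -1.2, -4.9]
opening: 0.187
grip_force: 30.2
```

>>> arm_command --pt "0.3 0 0 0 0.05" --pt "0.5 0 1 0 0.05" --pt "0.5 0 2 0 0.05" --pt "0.5 0 3 0 0.05" --pt "0.5 0 4 0 0.05"

```text
t: 19.4
eef_pos: [488.3, 85.4, 46.1]
tcp_rot: [3.142, 0.001, -3.057]
ft_force: [-3.4, 0.7, 0.0]
opening: 0.184
grip_force: 30.0
```

>>> arm_command --pt "0 0 1.5 0 0.05" --pt "0 0 3 0 0.05" --pt "0 0 4.5 0 0.05" --pt "0 0 6 0 0.05" --pt "0 0 6 0 0.05"

```text
t: 19.9
eef_pos: [488.1, 85.4, 39.7]
tcp_rot: [3.142, 0.0, -3.057]
ft_force: [-0.0, 0.6, -2.5]
opening: 0.187
grip_force: 30.0
```

```bash
python3 - <<'E'
from h import *
a=cv2.imread("pics/scene0.png");b=cv2.imread("pics/top0.png")
C=[]
for im in (a,b):
    h=cv2.cvtColor(im,cv2.COLOR_BGR2HSV);m=(((h[...,0]<10)|(h[...,0]>170))&(h[...,1]>120)&(h[...,2]>90)).astype(np.uint8)
    k=max(cv2.findContours(m,0,2)[0],key=cv2.contourArea);bx=cv2.boxPoints(cv2.minAreaRect(k));c=cv2.moments(k);C.append((c["m10"]/c["m00"],c["m01"]/c["m00"]));print(bx.round().tolist())
print(C,tri(ray("scene",C[0]),ray("top",C[1])))
E
```

```text
[[93.0, 214.0], [225.0, 204.0], [229.0, 260.0], [97.0, 270.0]]
[[101.0, 260.0], [199.0, 194.0], [238.0, 252.0], [139.0, 318.0]]
[(163.18120205555968, 237.48020158387328), (168.93917504187604, 256.10085845896145)] (array([417.56759947,  90.98034742,   2.14261347]), np.float64(1.2648012488475515))
```

>>> arm_command --pt "2 0 0 0 0.05" --pt "6 0 0 0 0.05" --pt "11 0 0 0 0.05" --pt "16 0 0 0 0.05" --pt "21 0 0 0 0.05"

```text
t: 20.4
eef_pos: [466.5, 83.6, 40.0]
tcp_rot: [3.142, 0.0, -3.057]
ft_force: [-1.0, 0.3, -3.0]
opening: 0.187
grip_force: 30.0
```

>>> arm_command --pt "6 0 0 0 0.05" --pt "13 0 0 0 0.05" --pt "20 0 0 0 0.05" --pt "27 0 0 0 0.05" --pt "34 0 0 0 0.05"

```text
t: 20.9
eef_pos: [432.6, 80.7, 40.0]
tcp_rot: [3.142, 0.0, -3.057]
ft_force: [0.3, 0.2, -2.9]
opening: 0.187
grip_force: 30.0
```

>>> arm_command --pt "7 0 0 0 0.05" --pt "14 0 0 0 0.05" --pt "21 0 0 0 0.05" --pt "26 0 0 0 0.05" --pt "28 0 0 0 0.05"

```text
t: 21.4
eef_pos: [404.7, 78.3, 39.9]
tcp_rot: [3.142, -0.0, -3.057]
ft_force: [0.7, -1.0, -3.6]
opening: 0.187
grip_force: 30.0
```

```bash
python3 - <<'E'
from h import *
np.set_printoptions(precision=2,suppress=True)
b=env.read_camera("top")["frame"][:,:,::-1];cv2.imwrite("pics/top7.png",b)
a=cv2.imread("pics/top0.png")
d=np.abs(b.astype(int)-a).max(2)
for r in range(158,216,2): print(r,"".join(" .:+#"[min(4,v//18)] for v in d[r,138:192]))
s=env.state();print(s["t"],s["eef_pos"],s["tcp_rot"],s["ft_force"])
E
```

```text
158                                                       
160                                                       
162                       :+##+....                       
164                  ::.:######::####                     
166                  .+..######:.####                     
168                .. +. +######:####. .                  
170               ..: +:.+######:####.:...                
172              .::. ##.:######::###+....                
174              .... ##..######::####.....               
176             ..::. ##..######..#### ...                
178              .... ++. +#####::#### ...                
180               .:. +#:.+#####:+#### ..                 
182                ....+:.+#####:+#### .                  
184                   .+:.+####+.#####                    
186                    ::.+####:.+##+.                    
188                     .  :++:                           
190                     .       .                         
192                                                       
194                                                       
196                                                       
198                                                       
200                        .+#########+.                  
202                       :############.                  
204                       .############:                  
206                       .############+                  
208                       .#############.                 
210                        +############.                 
212                        :############.                 
214                        :############:                 
21.45 [404.76  78.36  39.96] [ 3.14 -0.   -3.06] [-1.35 -0.52 -3.11]
```

>>> arm_command --pt "0 0 -5 0 0.05" --pt "0 0 -14 0 0.05" --pt "0 0 -24 -0.2 0.05" --pt "0 0 -33 -0.5 0.05" --pt "0 0 -40 -0.5 0.05"

```text
t: 21.95
eef_pos: [405.6, 78.4, 81.1]
tcp_rot: [-3.142, 0.001, -3.048]
ft_force: [0.6, -0.3, -3.5]
opening: 0.185
grip_force: 30.0
```

>>> arm_command --pt "-1 -10 0 0 0.05" --pt "-4 -30 0 0 0.05" --pt "-8 -55 0 0 0.05" --pt "-12 -80 0 0 0.05" --pt "-16 -105 0 0 0.05"

```text
t: 22.45
eef_pos: [431.1, -26.2, 79.8]
tcp_rot: [3.141, -0.0, -3.048]
ft_force: [-0.1, 0.2, -3.3]
opening: 0.194
grip_force: 30.0
```

>>> arm_command --pt "-4 -25 0 0 0.05" --pt "-8 -50 0 0 0.05" --pt "-12 -75 0 0 0.05" --pt "-16 -100 0 0 0.05" --pt "-20 -125 0 0 0.05"

```text
t: 22.95
eef_pos: [462.3, -149.0, 79.6]
tcp_rot: [3.141, -0.0, -3.049]
ft_force: [-0.6, -0.6, -2.3]
opening: 0.185
grip_force: 30.0
```

>>> arm_command --pt "-3 -25 0 0 0.05" --pt "-6 -50 0 0 0.05" --pt "-8 -70 0 0 0.05" --pt "-9 -85 0 0 0.05" --pt "-9 -95 0 0 0.05"

```text
t: 23.45
eef_pos: [480.2, -242.2, 79.7]
tcp_rot: [3.141, -0.0, -3.049]
ft_force: [-0.4, -0.1, -4.1]
opening: 0.187
grip_force: 30.0
```

>>> arm_command --pt "0 -5 0 0 0.05" --pt "0 -5 0 0 0.05" --pt "0 -5 0 0 0.05"

```text
t: 23.75
eef_pos: [480.6, -245.4, 79.9]
tcp_rot: [3.141, -0.0, -3.048]
ft_force: [-0.3, 0.3, -1.9]
opening: 0.183
grip_force: 30.0
```

```bash
python3 - <<'E'
from h import *
np.set_printoptions(precision=1,suppress=True)
s=env.state();st=(s["eef_pos"],s["tcp_rot"]);print(s["t"],st)
w=env.read_camera("wrist")["frame"][:,:,::-1].copy();cv2.imwrite("pics/w8.png",w)
h=cv2.cvtColor(w,cv2.COLOR_BGR2HSV);R=Ro.from_euler("z",st[1][2]-np.pi).as_matrix()
m=((h[...,0]>8)&(h[...,0]<25)&(h[...,1]>120)&(h[...,2]>140));m[:,:230]=0;m[:,330:]=0
rows=np.flatnonzero(m.sum(1)>12)
for r in (rows.min(),100,140,200,240):
    c=np.flatnonzero(m[r]);print("handle",r,c[0],c[-1],R.T@(plane(ray("wrist",((c[0]+c[-1])/2,r),st),st[0][2]+29)-st[0]))
# rest foot edges (brown vs grey counter) at z=8
sat=(h[...,1]>70)
for r in (100,130,160,190):
    c=np.flatnonzero(sat[r,200:360])+200
    print("foot",r,c[0],c[-1],[(R.T@(plane(ray("wrist",(x,r),st),8)-st[0]))[:2] for x in (c[0],c[-1])])
col=sat[60:140,250];print("foot top row",60+np.flatnonzero(col)[:1], R.T@(plane(ray("wrist",(250,60+np.flatnonzero(col)[0]),st),8)-st[0]))
E
```

```text
23.75 (array([ 480.6, -245.4,   79.9]), array([ 3.1, -0. , -3. ]))
handle 73 265 292 [-96.4   0.6  29. ]
handle 100 260 298 [-84.5   0.8  29. ]
handle 140 260 298 [-67.1   0.8  29. ]
handle 200 260 297 [-40.2   0.5  29. ]
handle 240 261 296 [-20.9   0.5  29. ]
foot 100 233 320 [array([-90.7, -32.9]), array([-90.6,  31.2])]
foot 130 234 319 [array([-68.2, -32.5]), array([-68. ,  30.7])]
foot 160 234 319 [array([-45.5, -33. ]), array([-45.4,  31.1])]
foot 190 235 319 [array([-22.3, -32.9]), array([-22.2,  31.6])]
foot top row [88] [-99.4 -20.3 -71.9]
```

>>> arm_command --pt "0 -1.8 3 0 0.05" --pt "0 -1.8 9 0 0.05" --pt "0 -1.8 16 0 0.05" --pt "0 -1.8 23 0 0.05" --pt "0 -1.8 28 0 0.05"

```text
t: 24.3
eef_pos: [480.8, -247.6, 51.0]
tcp_rot: [3.141, -0.001, -3.048]
ft_force: [-0.2, 0.2, -2.9]
opening: 0.188
grip_force: 30.0
```

>>> arm_command --pt "0 0 4 0 0.05" --pt "0 0 8 0 0.05" --pt "0 0 11 0 0.05" --pt "0 0 12.5 0 0.05" --pt "0 0 13 0 0.05"

```text
t: 24.8
eef_pos: [481.0, -247.8, 38.8]
tcp_rot: [3.141, 0.0, -3.048]
ft_force: [0.5, -0.1, -3.5]
opening: 0.188
grip_force: 30.0
```

>>> arm_command --pt "0 0 0.5 0 0.05" --pt "0 0 1 0 0.05" --pt "0 0 1.2 0 0.05" --pt "0 0 1.2 0 0.05"

```text
t: 25.2
eef_pos: [481.0, -247.8, 38.0]
tcp_rot: [-3.141, 0.0, -3.048]
ft_force: [-0.9, 0.1, 2.2]
opening: 0.186
grip_force: 30.0
```

Seated: the weight is off the tool (Fz +2). I'll release.

>>> arm_command --pt "0 0 0 0 0.25" --pt "0 0 0 0 0.3" --pt "0 0 0 0 0.45" --pt "0 0 0 0 0.55" --pt "0 0 0 0 0.55"

```text
t: 25.7
eef_pos: [481.0, -247.8, 37.7]
tcp_rot: [3.142, 0.0, -3.048]
ft_force: [0.1, 0.6, 0.6]
opening: 0.5
grip_force: 0.0
```

>>> arm_command --pt "0 0 -5 0 0.55" --pt "0 0 -20 0 0.55" --pt "0 0 -50 0 0.55" --pt "0 0 -95 0 0.55" --pt "0 0 -140 0 0.55"

```text
t: 26.2
eef_pos: [480.6, -247.6, 179.3]
tcp_rot: [3.141, -0.001, -3.048]
ft_force: [1.1, -0.5, -0.8]
opening: 0.549
grip_force: 0.0
```

>>> arm_command --pt "20 40 -20 0 0.55" --pt "20 85 -20 0 0.55" --pt "20 130 -20 0 0.55" --pt "20 150 -20 0 0.55" --pt "20 150 -20 0 0.55"

```text
t: 26.7
eef_pos: [446.6, -98.3, 198.3]
tcp_rot: [3.142, 0.0, -3.046]
ft_force: [-0.3, -0.5, -0.1]
opening: 0.551
grip_force: 0.0
```

```bash
python3 - <<'E'
from h import *
s=env.state();print(s["t"],s["eef_pos"],s["ft_force"])
a=cv2.imread("pics/top0.png");a2=cv2.imread("pics/scene0.png")
b=env.read_camera("top")["frame"][:,:,::-1];b2=env.read_camera("scene")["frame"][:,:,::-1]
d=np.abs(b.astype(int)-a).max(2)
for r in range(160,192,3): print(r,"".join(" .:+#"[min(4,v//18)] for v in d[r,138:192]))
for r in range(160,286,4): print(r,"".join(" .:+#"[min(4,v//18)] for v in d[r,290:345]))
d2=np.abs(b2.astype(int)-a2).max(2);print("scene")
for r in range(206,320,4): print(r,"".join(" .:+#"[min(4,v//18)] for v in d2[r,265:355]))
E
```

```text
26.7 [446.61057012 -98.2622706  198.33875086] [-0.29082511 -0.50525479 -0.13021754]
160      .            ..       .              .           
163      .           .:.:######:+###+         ..    .     
166                  .+::######::####         ..          
169       .        .. #:.#######:####:         .          
172       .       .. .##:+######++####         .          
175 ..    .       ..  ##::######::####         ..         
178 ....  .           +#:.######++####         ....       
181 .......           +#+:######+#####         ..... .    
184  ....... ..       .#+:######:#####.        ......     
187    . ...  .       .::.+####:.:+:...         .....    .
190 ........  .        .:. ....       .          .        
160                                                        
164                                                        
168            .+##########+:++.                           
172         +####+  .  ..... .####+.                       
176       .#######:   ...     +#####+                      
180       :######## .  .  .  ..######                      
184    
[... 3522 characters left out ...]
                               
290                                                                                           
294                                                                                           
298                                                                                           
302                                                                                           
306                                                                                           
310                                                                                           
314                                                                                           
318
```

The image differences show the lifter back exactly where it lay at the start, with the disc on the rails at the stop and nothing else moved. I'm handing in.

```bash
python3 -c "
from cell import env
print(env.job_done())"
```

```text
the job is handed in; nothing more can be done
None
```

The disc is on the rails under the clip, pressed home against the stop at about 10 N for over 0.5 s, and the lifter is back on its rest; I handed the job in at about 27 s, and no verdict came back.

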